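# Hold a test cylinder home in the leak-test nest

### The arm

A 6-joint arm with a two-finger parallel gripper is mounted at the origin on a cart in front of the work surface, level with it; the furniture and walls round the work are solid. World frame = base frame: x ahead of the robot, y to its left, z up, the work surface at z = 0. Lengths are in m, angles in rad, forces in N, time in s.
With the tool pointing down it reaches from about 0.425 to 0.95 m from the base axis. Payload 3.5 kg.
Tool frame: the origin (TCP) lies at the very end of the fingers, on their centre line; the grasp point (between the pads) lies ctrl.grip_point_offset behind it (ctrl.grip_point_offset is the distance from the TCP to the grasp point, in m); z points along the fingers, y is the direction in which the jaws open and shut (so a half turn about z gives the same grasp; the last joint's range is limited). The gripper opens to 85 mm and grips with 20 to 120 N. Pads are 22 mm wide; open, the fingers measure 114 mm over their backs; the gripper's body (76 mm by 85 mm) begins 54 mm behind the grasp point. The pads swing forward as they close: fully open they stand 13 mm farther back than shut.
Start: joints at [1.155, 0.286, 1.577, -0, 1.279, -0.15], TCP at [0.177, 0.651, 0.231] pointing down, gripper open.
Joint ranges: [-2.77, 2.77], [-0.9, 2.22], [0.21, 2.48], [-1.53, 4.67], [0.24, 2.81], [-2.84, 2.84]. Speed limits (rad/s): [2.79, 2.79, 3.14, 3.14, 3.14, 3.14].

### API

Orientations are given as a unit quaternion [x, y, z, w].
In Python, from plant import ctrl gives the robot as it stands.
- The arm moves only by the tool servo_tool, never from a script. Its argument "increments" is a list of rows, each a list of 5 numbers: the opening, from 0 (shut) to 1 (fully open), then the shift along the world's x, y, z in units of 40 mm (1.0 is 40 mm), then the turn about the world's z in units of 5 degrees (1.0 is 5 degrees). A call has exactly 10 rows; each row is the pose to reach, as a shift and turn from the pose measured when the call began; what a row does not reach only later rows make up. A row lasts 1/12 s, in which the tool goes at most 41.7 mm and 7.16 degrees, less where a joint would pass 70% of its speed; a pose out of reach is approached as far as the arm can. A call with a gripper value outside its range is refused whole. The fingers move at their own pace and stop on an object; "grip_force" is the grip in N (left out, the last holds). Time passes only in rows, so rows that repeat a pose let the fingers close, or fill a call up. It gives the time, the measured TCP pose, the force and the opening at its end, in the units of the state.
- ctrl.get_state(): the state, without advancing time (a new reading comes with each control period).
- ctrl.read_camera(name): name is "side" or "top" or "wrist"; returns a dict with "frame" (384x512x3 uint8, red, green, blue), "K" (3x3 intrinsics, pixels), "extrinsics" (4x4, takes a point from camera to world coordinates). Camera axes: x right, y down, z forward; pixel columns grow to the right and rows downward; lengths in m; the calibration is good to about 2 mm. The wrist camera is an equidistant fisheye: a pixel r from the principal point sees the ray r / f radians off the axis. A picture is of the moment at which its call begins. There is no depth.
- ctrl.sign_off(): hands the job in, once; it reports no verdict.
Trained networks look in a picture, given as the dict that the camera call returned (one of the last four; its "shot" number tells which), for a name from the list of things; names that differ only in an ending like _2 or _b are one class to them, and where a whole thing is asked for, a point or a joint stands for the part that bears it (a point fixed in the world has none). Each returns a list of dicts, best first, with "conf" (0 to 1); they miss things now and then, are a little off and sometimes report something else, mostly with a low value. They report only what shows in the picture. A call takes as long as a camera call. They do not tell look-alikes from the thing itself.
- ctrl.masks_of(picture, query): "region" (384x512 bool, what is visible of it) and "extent" ([left, top, right, bottom] in pixels, round what is visible of it).
- ctrl.landmark_of(picture, query): "centre" ([row, column] in pixels: a listed point, or the origin of a listed thing).
The state is a dict: "time": time; "qpos": joint angles; "dq": joint speeds; "joint_efforts": joint torques, N m; "eef_pos": TCP position; "tcp_rot": TCP orientation; "contact_force": force on the tool from outside, world axes, zero at the start; "wrist_torque": the same for the moment, N m; "opening": opening from 0.0 (shut) to 1.0 (fully open).
Only numpy, scipy, OpenCV 4.12 (cv2) and the standard library are available. Lean on these libraries where they do the work, as an engineer would, in place of code of your own. Each camera call takes 0.05 s, during which the arm holds its last target. There are 200 camera calls.

### The job

Pick up the shorter plain black cylinder and set it upright on the sprung pad of the leak-test nest, short of the sprung plunger, and press it down until the pad is fully in and the cylinder stands on the plate. Keeping it pressed down, slide it against the plunger, pushing it in until the cylinder comes home in the steel V-block behind, and finish there: still gripping the cylinder upright and holding it down and firmly, but not forcefully, against the V, without letting go. Leave the taller cylinder, the jar and the other loose parts alone.

Things in the scene. Friction and masses are not known exactly. Their poses are not given: they have to be found in the camera images.
- short_cyl: The shorter test cylinder, plain black, upright, 44 mm diameter, 91 mm tall, 0.2 to 0.4 kg, flat ends, no brass. Origin: centre of its underside; z is its axis, up. It and the taller cylinder may stand in either of two places on the bench. Grip it across the 44 mm, in its upper 30 mm, so that the fingers stay above the nest's V-block.
- tall_cyl: The taller black test cylinder with a brass ring on top, 48 mm diameter, 137 mm tall. Origin: centre of its underside. Leave alone.
- nest: Leak-test nest, bolted down: plate, V-block and grey plunger housing (50 mm wide); block tops 58 mm above the bench. Origin: at bench height under the home axis. Its x axis is the level push direction, towards the V-block; z up. First set the cylinder down with its axis at about x = -20 mm, y = 0 in this frame: its front is then 8 mm short of the plunger.
- home (a point): Point on the top of the plate (16 mm above the bench) where the centre of the cylinder's underside is when it is home in the V. The V-block opens towards -x of the nest, its faces stand 130 degrees apart, are upright, reach from 16 to 58 mm above the bench and centre the cylinder; it is the hard stop.
- pad_top (a point): Centre of the top of the sprung pad, a black bar 44 x 22 mm (long side along the nest's x) let into the plate and centred 10 mm short of the home point; it stands 6 mm proud of the plate and goes down flush with it, when the cylinder stands on the plate.
- pad (a joint): Travel of the sprung pad, m: 0 up, 0.006 flush with the plate. Spring 4 N at the start, 7 N when flush; the cylinder's weight alone does not push it in, and it springs back.
- plunger_tip (a point): Front face of the sprung plunger, a level steel pin of 10 mm diameter, its axis 36 mm above the bench, that comes out through the gap in the V-block towards -x of the nest. Out, the tip is 10 mm beyond the home axis along the nest's x; pushed in by 12 mm it is at 22 mm and the cylinder meets the V.
- plunger (a joint): Travel of the sprung plunger, m: 0 out, 0.012 when the cylinder is home against the V. Spring 3 N at the start, 7.8 N when home; it springs back.
- vee: The two fixed steel cheeks of the V-block (hard stop); its origin and axes are those of the nest. Hold the cylinder against it with a steady push of about 5 to 20 N on the cheeks; more than 60 N is forcing it.
- plate: The nest's aluminium plate, 126 x 84 mm, top 16 mm above the bench, the hard stop under the cylinder; origin and axes are the nest's. Reaches x -60 to +66, y -42 to +42 mm; 4 mm high screw heads near its corners. Hold the cylinder down on it with some 3 to 20 N. Plate, pad, V and plunger are polished and slippery (friction about 0.15).
- fluid_jar: Small brown jar with black cap, 46 mm diameter, 71 mm tall, at the back. Leave alone.
- nut: Nozzle nut, 27 mm wide, 26 mm tall, behind the cylinders. Leave alone.
There are look-alikes about, which are no part of the job. Leave any red look-alike of the short_cyl alone.

How it is judged:
On the way:
1. the cylinder, upright, has the pad fully in while the plunger is still out (value of joint pad above 0.0045 m and value of joint plunger below 0.003 m and horizontal distance between short_cyl and pad_top below 0.025 m and angle between short_cyl's own z axis and vertical below 0.1 rad and z of short_cyl in the frame of home below 0.002 m), for 0.1 s.
At the end, for the whole second after the job is handed in: Short cylinder gripped, at rest, upright within 0.1 rad, its underside centre within 5 mm of home; it presses the pad in by over 4.5 of 6 mm and the plunger by over 10 of 12 mm, and the V-block with 1 to 60 N (value of joint pad above 0.0045 m and value of joint plunger above 0.01 m and distance between short_cyl and home below 0.005 m and contact force between short_cyl and vee between 1 and 60 N and contact force between short_cyl and the fingers above 3 N and angle between short_cyl's own z axis and vertical below 0.1 rad and linear speed of short_cyl below 0.02 m/s); the arm keeps its last pose, push and grip.
It fails at once if another loose thing was moved by more than 20 mm (distance of any of tall_cyl, fluid_jar, nut from where it was at the start of the episode above 0.02 m).
It also fails if it takes over 45 s, if anything falls off the work surface, if the arm or the gripper's body presses on something with over 40 N, if the wrist force passes 120 N, or if a joint passes its speed limit or range.

## Working session

There is one attempt and no reset: what is moved stays moved. The work goes in short steps, Python scripts to look and compute and a tool call to move; the robot and the scene stay as the last step left them, time stands still between calls to the robot, and variables do not carry over. Pictures are saved under pics/ and viewed, about 8 in all and at most 12, crops included, and the job is handed in when it is done.

Besides the shell and the picture viewer there is one more tool, called as name([rows], argument=value, ...), one row to a line, values as JSON. servo_tool: Moves the arm, as the interface text tells. Its arguments: {"type":"object","properties":{"increments":{"type":"array"},"grip_force":{"type":"number"}},"required":["increments"]}

```bash
mkdir -p pics; cat > h.py <<'E'
import numpy as np, cv2
from plant import ctrl
def ray(p,row,col):
    K=p["K"];E=np.array(p["extrinsics"]);d=np.linalg.inv(K)@[col,row,1];return E[:3,3],E[:3,:3]@d
def at_z(p,row,col,z):
    o,d=ray(p,row,col);return o+d*(z-o[2])/d[2]
def proj(p,X):
    E=np.linalg.inv(np.array(p["extrinsics"]));c=E[:3,:3]@X+E[:3,3];u=p["K"]@c;return u[:2]/u[2]
def save(p,n,crop=None,s=1):
    f=p["frame"][:,:,::-1]
    if crop: f=f[crop[1]:crop[3],crop[0]:crop[2]]
    cv2.imwrite(f"pics/{n}.png",cv2.resize(f,None,fx=s,fy=s,interpolation=cv2.INTER_CUBIC))
E
python3 - <<'E'
from h import *
np.set_printoptions(precision=4,suppress=True)
print(ctrl.get_state(), ctrl.grip_point_offset)
Z=dict(short_cyl=0,tall_cyl=0,nest=0,home=.016,pad_top=.022,plunger_tip=.036,fluid_jar=0,nut=0)
P={}
for c in("top","side"):
    p=ctrl.read_camera(c);P[c]=p
    print(c,p["extrinsics"])
    for q,z in Z.items():
        for r in ctrl.landmark_of(p,q)[:3]:
            print(c,q,round(r["conf"],2),np.round(r["centre"],1),at_z(p,*r["centre"],z))
        if q in("short_cyl","tall_cyl"):
            for r in ctrl.masks_of(p,q)[:3]: print("  mask",round(r["conf"],2),r["extent"])
cv2.imwrite("pics/a.png",cv2.resize(np.vstack([P["top"]["frame"],P["side"]["frame"]])[:,:,::-1],None,fx=.78,fy=.78))
E
```

```text
{'time': 0.0, 'qpos': array([ 1.155 ,  0.2872,  1.5782,  0.    ,  1.2786, -0.15  ]), 'dq': array([ 0.0011,  0.0012, -0.0006,  0.0012, -0.0019,  0.0017]), 'joint_efforts': array([ -0.0013, -40.5976, -29.2626,  -0.0002,   0.0059,  -0.    ]), 'eef_pos': array([0.177 , 0.6507, 0.2299]), 'tcp_rot': array([ 0.1325,  0.9912, -0.0012, -0.0003]), 'contact_force': array([-0.4908,  0.3398,  0.2689]), 'wrist_torque': array([-0.0531,  0.0193,  0.0092]), 'opening': 1.00045927190052} 0.0187
top [[ 0.0185 -0.9925  0.1208  0.3836]
 [-0.9998 -0.0191 -0.0034  0.2356]
 [ 0.0057 -0.1207 -0.9927  1.0528]
 [ 0.      0.      0.      1.    ]]
top short_cyl 0.84 [273.8 236. ] [0.2737 0.294  0.    ]
top short_cyl 0.65 [237.1 227.5] [0.3746 0.3206 0.    ]
top short_cyl 0.48 [205.2 238.2] [0.4652 0.2928 0.    ]
  mask 0.79 [229.0, 194.4, 247.0, 215.6]
  mask 0.61 [221.6, 228.8, 237.4, 243.0]
  mask 0.58 [228.1, 267.2, 246.9, 285.1]
top tall_cyl 0.73 [168.2 228.1] [0.5714 0.3246 0.    ]
  mask 0.94 [216.9, 151.7, 238.5, 179.5]
top nest 0.79 [190.1 295.9] [0.5116 0.1288 0.    ]
top home 0.86 [192.5 294.5] [0.5028 
[... 424 characters left out ...]
 0.    ]
side short_cyl 0.71 [240.3 305.5] [0.3885 0.3084 0.    ]
side short_cyl 0.58 [232.2 275.9] [0.4585 0.2927 0.    ]
  mask 0.95 [294.7, 202.3, 320.7, 246.3]
  mask 0.9 [267.4, 191.6, 284.8, 236.1]
  mask 0.76 [350.0, 205.1, 371.4, 244.9]
side tall_cyl 0.56 [231.7 225. ] [0.5732 0.3188 0.    ]
  mask 0.73 [215.8, 177.1, 237.2, 235.3]
  mask 0.59 [161.6, 163.0, 183.2, 190.1]
side nest 0.92 [199.  267.9] [0.5069 0.1447 0.    ]
side nest 0.35 [197.3 268.8] [0.5063 0.1351 0.    ]
side home 0.9 [192.6 271.7] [0.4987 0.1363 0.016 ]
side pad_top 0.43 [186.  275.6] [0.4935 0.108  0.022 ]
side fluid_jar 0.75 [230.  177.5] [0.6824 0.3385 0.    ]
side nut 0.49 [235.3 179.6] [0.6694 0.3573 0.    ]
```

View pics/a.png

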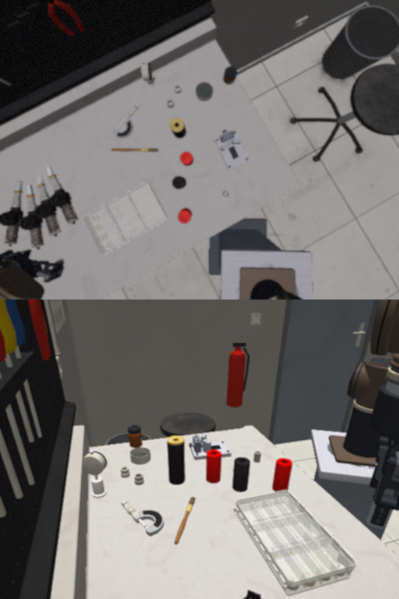

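```bash
python3 - <<'E'
from h import *
t=ctrl.read_camera("top");s=ctrl.read_camera("side")
a=cv2.resize(t["frame"][140:290,200:340],(560,600),interpolation=cv2.INTER_CUBIC)
cv2.imwrite("pics/b.png",a[:,:,::-1])
b=cv2.resize(s["frame"][160:260,200:400],(800,400),interpolation=cv2.INTER_CUBIC)
cv2.imwrite("pics/c.png",b[:,:,::-1])
E
```

```text
(no output)
```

View pics/b.png

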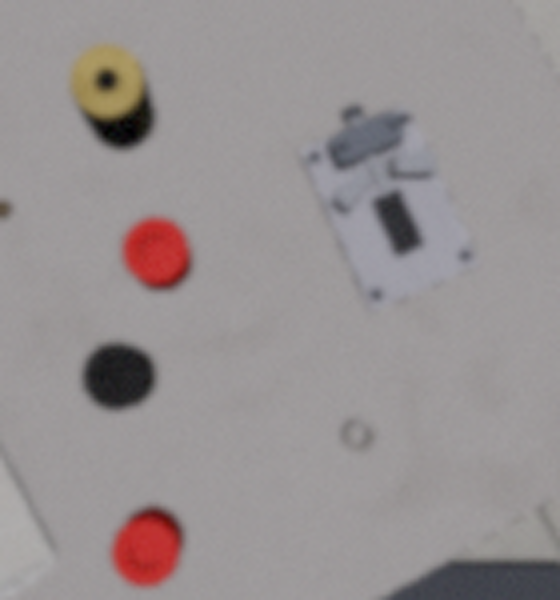

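View pics/c.png

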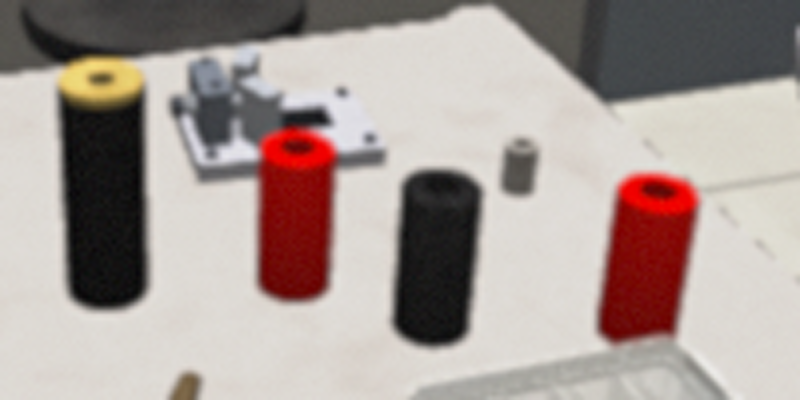

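servo_tool([
  [1, 0.48, -0.88, 0.07, 0.55],
  [1, 0.96, -1.76, 0.14, 1.1],
  [1, 1.44, -2.64, 0.21, 1.65],
  [1, 1.92, -3.52, 0.28, 2.2],
  [1, 2.4, -4.4, 0.35, 2.75],
  [1, 2.88, -5.28, 0.42, 3.3],
  [1, 3.36, -6.16, 0.49, 3.85],
  [1, 3.84, -7.04, 0.56, 4.4],
  [1, 4.32, -7.92, 0.63, 4.95],
  [1, 4.8, -8.8, 0.7, 5.5],
])

```text
time: 2.03
eef_pos: [0.3697, 0.2976, 0.2598]
tcp_rot: [-0.108, 0.994, 0.0, 0.001]
contact_force: [1.3, 0.0, -0.2]
opening: 0.997
```

servo_tool([
  [1, 0.4, -0.7, 0, 0.4],
  [1, 0.8, -1.4, 0, 0.8],
  [1, 1.2, -2.1, 0, 1.2],
  [1, 1.6, -2.8, 0, 1.6],
  [1, 2.0, -3.5, 0, 2.0],
  [1, 2.2, -4.2, 0, 2.3],
  [1, 2.2, -4.4, 0, 2.3],
  [1, 2.2, -4.4, 0, 2.3],
  [1, 2.2, -4.4, 0, 2.3],
  [1, 2.2, -4.4, 0, 2.3],
])

```text
time: 2.87
eef_pos: [0.4573, 0.1226, 0.2599]
tcp_rot: [-0.208, 0.978, 0.001, 0.001]
contact_force: [-0.2, 0.0, 0.7]
opening: 1.002
```

```bash
cat >> h.py <<'E'
def wray(p,row,col):
    K=p["K"];E=np.array(p["extrinsics"]);x=(col-K[0][2])/K[0][0];y=(row-K[1][2])/K[1][1];th=np.hypot(x,y)
    k=np.sin(th)/th;return E[:3,3],E[:3,:3]@[x*k,y*k,np.cos(th)]
def wat_z(p,row,col,z):
    o,d=wray(p,row,col);return o+d*(z-o[2])/d[2]
def wproj(p,X):
    K=p["K"];E=np.linalg.inv(np.array(p["extrinsics"]));c=E[:3,:3]@X+E[:3,3]
    r=np.hypot(c[0],c[1]);th=np.arctan2(r,c[2]);return np.array([K[0][0]*c[0]/r*th+K[0][2],K[1][1]*c[1]/r*th+K[1][2]])
E
python3 - <<'E'
from h import *
np.set_printoptions(precision=4,suppress=True)
s=ctrl.get_state();print(s["time"],s["eef_pos"],s["tcp_rot"])
p=ctrl.read_camera("wrist");print(p["K"],p["extrinsics"])
for q,z in dict(short_cyl=0,nest=0,home=.016,pad_top=.022,plunger_tip=.036).items():
    for r in ctrl.landmark_of(p,q)[:2]: print(q,round(r["conf"],2),r["centre"],wat_z(p,*r["centre"],z))
# top-down orthorectification at plate-top height, 0.4mm/px, +x up, +y left
h=.016;c=np.array([.5,.13]);n=600;sc=.0003
m=np.zeros((n,n,2),np.float32)
for i in range(n):
    for j in range(n): m[i,j]=wproj(p,np.array([c[0]+(n/2-i)*sc,c[1]+(n/2-j)*sc,h]))
o=cv2.remap(p["frame"],m[...,0],m[...,1],cv2.INTER_CUBIC)
cv2.imwrite("pics/d.png",o[:,:,::-1]);save(p,"wr")
np.savez("ortho.npz",o=o)
E
```

```text
2.8667 [0.4573 0.1226 0.2599] [-0.2077  0.9782  0.0005  0.0006]
[[297.3186   0.     257.1462]
 [  0.     297.3186 194.9589]
 [  0.       0.       1.    ]] [[-0.4063  0.8761  0.2596  0.3906]
 [ 0.9137  0.3893  0.1162  0.0941]
 [ 0.0007  0.2845 -0.9587  0.4024]
 [ 0.      0.      0.      1.    ]]
short_cyl 0.84 [168.6, 394.0] [0.3799 0.3119 0.    ]
short_cyl 0.77 [99.5, 408.3] [0.2782 0.2849 0.    ]
nest 0.86 [193.6, 243.8] [ 0.5054  0.1249 -0.    ]
home 0.88 [199.0, 242.7] [0.5085 0.1253 0.016 ]
pad_top 0.93 [192.8, 244.0] [0.498 0.123 0.022]
pad_top 0.7 [325.0, 325.4] [0.6568 0.3394 0.022 ]
plunger_tip 0.7 [211.6, 244.6] [0.5173 0.1328 0.036 ]
plunger_tip 0.63 [198.6, 246.5] [0.4999 0.128  0.036 ]
```

View pics/d.png

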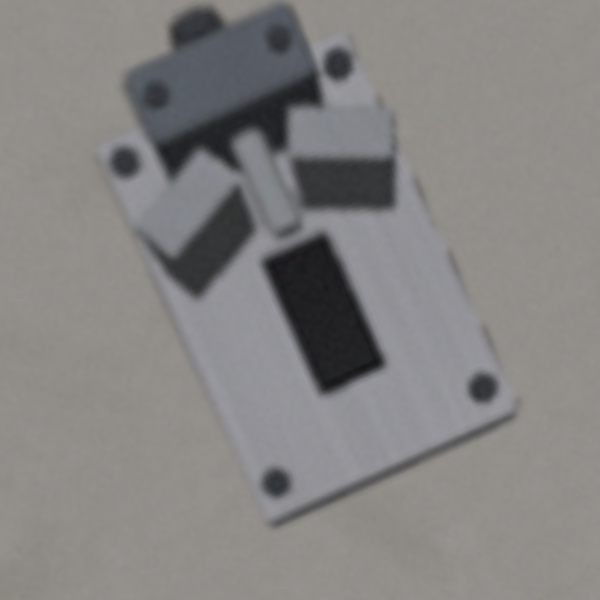

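```bash
python3 - <<'E'
from h import *
np.set_printoptions(precision=4,suppress=True)
t=ctrl.read_camera("top");s=ctrl.read_camera("side");w=ctrl.read_camera("wrist")
def dark(f,roi,th):
    m=np.zeros(f.shape[:2],bool);x0,y0,x1,y1=roi;m[y0:y1,x0:x1]=f[y0:y1,x0:x1].max(2)<th
    n,l,st,c=cv2.connectedComponentsWithStats(m.astype(np.uint8));return [(st[i],c[i]) for i in range(1,n) if st[i][4]>40]
for st,c in dark(t["frame"],(288,184,310,208),75): print("pad top",st,c,at_z(t,c[1],c[0],.022))
# cylinder: fit axis position by rendering silhouette outline vs dark mask extents
from scipy.optimize import minimize
from scipy.spatial import ConvexHull
a=np.linspace(0,2*np.pi,60)
def sil(pr,x,y,shape=(384,512)):
    P=np.array([pr(np.array([x+.022*np.cos(k),y+.022*np.sin(k),z])) for z in(0,.091) for k in a])
    h=cv2.convexHull(P.astype(np.float32))[:,0]
    m=np.zeros(shape,np.uint8);cv2.fillConvexPoly(m,np.round(h*16).astype(np.int32),1,shift=4);return m,h
for n,p,pr,roi in(("top",t,proj,(215,218,245,250)),("side",s,proj,(296,196,326,252)),("wrist",w,wproj,(340,120,440,250))):
    f=p["frame"];m=np.zeros(f.shape[:2],np.uint8);x0,y0,x1,y1=roi;m[y0:y1,x0:x1]=(f[y0:y1,x0:x1].max(2)<85)
    k,l,st,c=cv2.connectedComponentsWithStats(m);i=1+np.argmax(st[1:,4]);m=(l==i).astype(np.uint8)
    def cost(v):
        q,_=sil(lambda X:pr(p,X),*v);return 1-(q&m).sum()/(q|m).sum()
    r=minimize(cost,[.378,.314],method="Nelder-Mead",options=dict(initial_simplex=[[.378,.314],[.388,.314],[.378,.324]]))
    print(n,st[i],r.x,1-r.fun)
E
```

```text
pad top [295 184   9  24 144] [298.5069 196.8333] [0.4901 0.1236 0.022 ]
top [222 227  16  15 200] [0.3816 0.3093] 0.7194244604316546
side [299 203  21  43 760] [0.3862 0.3043] 0.8042328042328042
wrist [ 381  158   56   46 1703] [0.3837 0.3125] 0.9072494669509595
```

servo_tool([
  [1, -0.3, 0.7, -0.2, 0.1],
  [1, -0.6, 1.5, -0.4, 0.2],
  [1, -0.9, 2.3, -0.7, 0.2],
  [1, -1.2, 3.1, -1.0, 0.2],
  [1, -1.5, 3.9, -1.3, 0.2],
  [1, -1.85, 4.68, -1.5, 0.2],
  [1, -1.85, 4.68, -1.5, 0.2],
  [1, -1.85, 4.68, -1.5, 0.2],
  [1, -1.85, 4.68, -1.5, 0.2],
  [1, -1.85, 4.68, -1.5, 0.2],
])

```text
time: 4.15
eef_pos: [0.3844, 0.3085, 0.2004]
tcp_rot: [-0.216, 0.976, 0.0, 0.001]
contact_force: [0.6, 0.9, -0.1]
opening: 0.999
```

```bash
python3 - <<'E'
from h import *
np.set_printoptions(precision=4,suppress=True)
s=ctrl.get_state();print(s["time"],s["eef_pos"],s["tcp_rot"],s["contact_force"])
w=ctrl.read_camera("wrist")
f=w["frame"].copy()
a=np.linspace(0,2*np.pi,40)
for z,c in((0,(0,255,0)),(.091,(255,255,0))):
    P=np.array([wproj(w,np.array([.383+.022*np.cos(k),.310+.022*np.sin(k),z])) for k in a])
    cv2.polylines(f,[np.round(P*16).astype(np.int32)],True,c,1,shift=4)
cv2.imwrite("pics/e.png",f[:,:,::-1])
E
```

```text
4.15 [0.3844 0.3085 0.2004] [-0.2156  0.9765  0.0002  0.001 ] [ 0.5833  0.9194 -0.1451]
```

View pics/e.png

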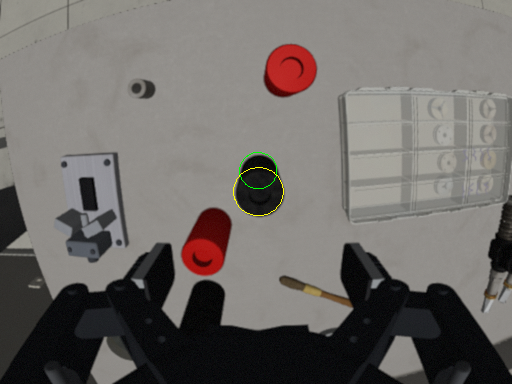

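servo_tool([
  [1, -0.035, 0.04, -0.5, 0],
  [1, -0.035, 0.04, -1.0, 0],
  [1, -0.035, 0.04, -1.5, 0],
  [1, -0.035, 0.04, -2.0, 0],
  [1, -0.035, 0.04, -2.5, 0],
  [1, -0.035, 0.04, -3.0, 0],
  [1, -0.035, 0.04, -3.3, 0],
  [1, -0.035, 0.04, -3.4, 0],
  [1, -0.035, 0.04, -3.4, 0],
  [1, -0.035, 0.04, -3.4, 0],
])

```text
time: 5.03
eef_pos: [0.3841, 0.3098, 0.0653]
tcp_rot: [-0.215, 0.977, 0.0, 0.002]
contact_force: [-0.4, -0.2, 0.6]
opening: 0.998
```

servo_tool([
  [0.4, 0, 0, 0, 0],
  [0.3, 0, 0, 0, 0],
  [0.3, 0, 0, 0, 0],
  [0.2, 0, 0, 0, 0],
  [0.2, 0, 0, 0, 0],
  [0.2, 0, 0, 0, 0],
  [0.2, 0, 0, 0, 0],
  [0.2, 0, 0, 0, 0],
  [0.2, 0, 0, 0, 0],
  [0.2, 0, 0, 0, 0],
], grip_force=60)

```text
time: 5.87
eef_pos: [0.385, 0.3104, 0.0665]
tcp_rot: [-0.215, 0.977, 0.001, 0.003]
contact_force: [-1.2, 0.1, 6.3]
opening: 0.497
```

servo_tool([
  [0.2, 0, 0, 0.1, 0],
  [0.2, 0, 0, 0.3, 0],
  [0.2, 0, 0, 0.6, 0],
  [0.2, 0, 0, 1.0, 0],
  [0.2, 0, 0, 1.4, 0],
  [0.2, 0, 0, 1.7, 0],
  [0.2, 0, 0, 1.9, 0],
  [0.2, 0, 0, 2.0, 0],
  [0.2, 0, 0, 2.0, 0],
  [0.2, 0, 0, 2.0, 0],
])

```text
time: 6.7
eef_pos: [0.3845, 0.3101, 0.146]
tcp_rot: [-0.215, 0.977, 0.001, 0.002]
contact_force: [0.2, 0.2, -1.9]
opening: 0.491
```

servo_tool([
  [0.2, 0.1, -0.3, 0.4, 0],
  [0.2, 0.4, -0.8, 0.5, 0],
  [0.2, 0.75, -1.4, 0.5, 0],
  [0.2, 1.15, -2.1, 0.5, 0],
  [0.2, 1.5, -2.8, 0.5, 0],
  [0.2, 1.85, -3.5, 0.5, 0],
  [0.2, 2.2, -4.2, 0.5, 0],
  [0.2, 2.4, -4.6, 0.4, 0],
  [0.2, 2.5, -4.8, 0.2, 0],
  [0.2, 2.5, -4.8, 0, 0],
])

```text
time: 7.53
eef_pos: [0.4848, 0.1168, 0.1447]
tcp_rot: [-0.214, 0.977, 0.001, 0.002]
contact_force: [-0.8, 0.5, -2.7]
opening: 0.495
```

```bash
python3 - <<'E'
from h import *
np.set_printoptions(precision=4,suppress=True)
s=ctrl.get_state();print(s["time"],s["eef_pos"],s["tcp_rot"],s["contact_force"],s["wrist_torque"])
w=ctrl.read_camera("wrist");f=w["frame"].copy()
R=np.array([.9056,.4242]);N=np.array([-.4242,.9056]);H=np.array([.5033,.1264])
def pl(q,z,c):
    P=np.array([wproj(w,np.array([*(H+u*R+v*N),z])) for u,v in q]);cv2.polylines(f,[np.round(P*16).astype(np.int32)],True,c,1,shift=4)
pl([(-.06,-.042),(.066,-.042),(.066,.042),(-.06,.042)],.016,(0,255,0))
pl([(-.032,-.011),(.012,-.011),(.012,.011),(-.032,.011)],.022,(255,0,0))
e=s["eef_pos"];a=np.linspace(0,2*np.pi,40)
for z in(e[2]-.0665,e[2]+.0245):
    P=np.array([wproj(w,np.array([e[0]+.022*np.cos(k),e[1]+.022*np.sin(k),z])) for k in a]);cv2.polylines(f,[np.round(P*16).astype(np.int32)],True,(255,255,0),1,shift=4)
cv2.imwrite("pics/f.png",cv2.resize(f[60:384,60:460],(800,600))[:,:,::-1])
E
```

```text
7.5333 [0.4848 0.1168 0.1447] [-0.2135  0.9769  0.0006  0.0018] [-0.8357  0.4854 -2.723 ] [ 0.0212 -0.0104  0.0175]
```

View pics/f.png

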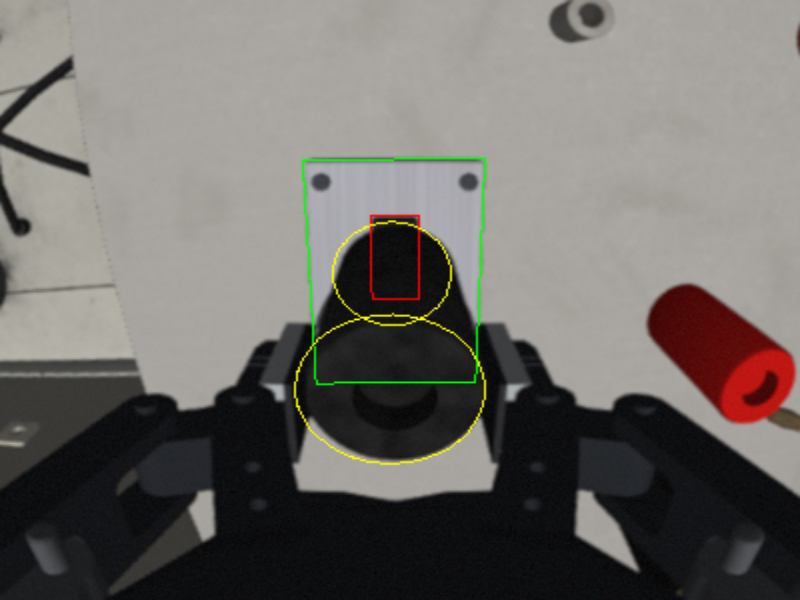

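```bash
python3 - <<'E'
from h import *
s=ctrl.get_state();w=ctrl.read_camera("wrist");f=w["frame"].astype(int).max(2);e=s["eef_pos"]
R=np.array([.9056,.4242]);N=np.array([-.4242,.9056]);a=np.linspace(0,2*np.pi,90)
def sil(dx,dy):
    c=e[:2]+dx*R+dy*N
    P=np.array([wproj(w,np.array([*(c+.022*np.array([np.cos(k),np.sin(k)])),e[2]+h])) for h in(-.0665,.0245) for k in a])
    m=np.zeros((384*4,512*4),np.uint8);cv2.fillConvexPoly(m,np.round(cv2.convexHull((P*4).astype(np.float32))).astype(np.int32),1);return m
def edges(m,r,t=None):
    c=np.where(m[r])[0];return c.min(),c.max()
for dx,dy in((0,0),(0,.002),(0,.004)):
    m=sil(dx,dy);print(dx,dy,[(round(edges(m,4*r)[0]/4,1),round(edges(m,4*r)[1]/4,1)) for r in range(182,216,4)], np.where(m.any(1))[0].min()/4)
for r in range(174,216,4):
    row=f[r];d=[c for c in range(205,315) if row[c]<90];print(r,min(d,default=0),max(d,default=0))
E
```

```text
0 0 [(np.float64(243.5), np.float64(267.2)), (np.float64(236.8), np.float64(274.0)), (np.float64(232.5), np.float64(278.0)), (np.float64(229.5), np.float64(281.0)), (np.float64(227.8), np.float64(283.0)), (np.float64(226.2), np.float64(284.2)), (np.float64(225.0), np.float64(285.2)), (np.float64(223.8), np.float64(286.5)), (np.float64(222.8), np.float64(287.8))] 179.75
0 0.002 [(np.float64(246.2), np.float64(270.0)), (np.float64(239.2), np.float64(276.8)), (np.float64(235.2), np.float64(280.8)), (np.float64(232.2), np.float64(283.8)), (np.float64(230.2), np.float64(285.8)), (np.float64(229.0), np.float64(287.0)), (np.float64(227.8), np.float64(288.5)), (np.float64(226.8), np.float64(289.8)), (np.float64(225.8), np.float64(291.0))] 179.75
0 0.004 [(np.float64(249.0), np.float64(272.8)), (np.float64(242.0), np.float64(279.5)), (np.float64(237.8), np.float64(283.5)), (np.float64(235.0), np.float64(286.5)), (np.float64(232.8), np.float64(288.5)), (np.float64(231.8), np.float64(289.8)), (np.float64(230.8), np.float64(291.0)), (np.float64(229.8), np.float64(292.5)), (np.float64(228.8), np.float64(293.8))] 179.75
174 0 0
178 0 0
182 244 266
186 242 274
190 237 279
194 234 282
198 232 284
202 230 286
206 229 287
210 228 288
214 226 289
```

servo_tool([
  [0.2, 0.0, -0.02, -0.3, 0],
  [0.2, 0.0, -0.02, -0.6, 0],
  [0.2, 0.01, -0.02, -0.9, 0],
  [0.2, 0.01, -0.02, -1.1, 0],
  [0.2, 0.01, -0.02, -1.2, 0],
  [0.2, 0.01, -0.02, -1.3, 0],
  [0.2, 0.01, -0.02, -1.36, 0],
  [0.2, 0.01, -0.02, -1.4, 0],
  [0.2, 0.01, -0.02, -1.44, 0],
  [0.2, 0.01, -0.02, -1.44, 0],
])

```text
time: 8.47
eef_pos: [0.4834, 0.1177, 0.0862]
tcp_rot: [-0.215, 0.977, 0.001, 0.0]
contact_force: [-1.3, 0.5, 2.8]
opening: 0.491
```

servo_tool([
  [0.2, 0.03, -0.02, -0.03, 0],
  [0.2, 0.03, -0.02, -0.06, 0],
  [0.2, 0.03, -0.02, -0.08, 0],
  [0.2, 0.03, -0.02, -0.1, 0],
  [0.2, 0.03, -0.02, -0.12, 0],
  [0.2, 0.03, -0.02, -0.14, 0],
  [0.2, 0.03, -0.02, -0.15, 0],
  [0.2, 0.03, -0.02, -0.15, 0],
  [0.2, 0.03, -0.02, -0.15, 0],
  [0.2, 0.03, -0.02, -0.15, 0],
])

```text
time: 9.3
eef_pos: [0.486, 0.117, 0.0826]
tcp_rot: [-0.215, 0.977, 0.001, 0.001]
contact_force: [-4.3, 0.3, 12.6]
opening: 0.495
```

servo_tool([
  [0.2, 0.0, 0.0, -0.06, 0],
  [0.2, 0.03, 0.01, -0.06, 0],
  [0.2, 0.06, 0.03, -0.06, 0],
  [0.2, 0.1, 0.05, -0.06, 0],
  [0.2, 0.14, 0.065, -0.06, 0],
  [0.2, 0.18, 0.085, -0.06, 0],
  [0.2, 0.22, 0.1, -0.06, 0],
  [0.2, 0.25, 0.12, -0.06, 0],
  [0.2, 0.28, 0.13, -0.06, 0],
  [0.2, 0.28, 0.13, -0.06, 0],
])

```text
time: 10.13
eef_pos: [0.4971, 0.1213, 0.0828]
tcp_rot: [-0.215, 0.977, 0.0, -0.001]
contact_force: [-9.6, -3.7, 18.8]
opening: 0.498
```

servo_tool([
  [0.2, 0.05, 0.02, -0.05, 0],
  [0.2, 0.07, 0.03, -0.05, 0],
  [0.2, 0.1, 0.045, -0.05, 0],
  [0.2, 0.12, 0.055, -0.05, 0],
  [0.2, 0.15, 0.07, -0.05, 0],
  [0.2, 0.17, 0.08, -0.05, 0],
  [0.2, 0.2, 0.09, -0.05, 0],
  [0.2, 0.22, 0.1, -0.05, 0],
  [0.2, 0.23, 0.105, -0.05, 0],
  [0.2, 0.23, 0.105, -0.05, 0],
])

```text
time: 10.97
eef_pos: [0.5045, 0.1244, 0.0831]
tcp_rot: [-0.216, 0.976, -0.001, -0.005]
contact_force: [-11.8, -4.4, 20.9]
opening: 0.494
```

servo_tool([
  [0.2, 0.05, 0.025, -0.045, 0],
  [0.2, 0.06, 0.03, -0.04, 0],
  [0.2, 0.07, 0.03, -0.04, 0],
  [0.2, 0.08, 0.035, -0.04, 0],
  [0.2, 0.09, 0.04, -0.04, 0],
  [0.2, 0.09, 0.04, -0.04, 0],
  [0.2, 0.09, 0.04, -0.04, 0],
  [0.2, 0.09, 0.04, -0.04, 0],
  [0.2, 0.09, 0.04, -0.04, 0],
  [0.2, 0.09, 0.04, -0.04, 0],
])

```text
time: 11.8
eef_pos: [0.5057, 0.1249, 0.0833]
tcp_rot: [-0.217, 0.976, -0.002, -0.01]
contact_force: [-12.0, -4.2, 19.0]
opening: 0.495
```

```bash
python3 - <<'E'
from h import *
np.set_printoptions(precision=4,suppress=True)
for i in range(4):
    s=ctrl.get_state();d=s["eef_pos"][:2]-[.5033,.1264];R=np.array([.9056,.4242]);N=np.array([-.4242,.9056])
    print(s["time"],s["eef_pos"],"nest",d@R,d@N,"F",s["contact_force"],"along",s["contact_force"][:2]@R,s["contact_force"][:2]@N,s["tcp_rot"])
    p=ctrl.read_camera("wrist")
save(p,"g",(100,90,420,330),2.5)
E
```

```text
11.8 [0.5057 0.1249 0.0833] nest 0.0015545111945259472 -0.002437724364719404 F [-11.9936  -4.1793  18.9977] along -12.634270441000911 1.3029356133845102 [-0.217   0.9761 -0.0016 -0.0097]
11.85 [0.5057 0.1249 0.0833] nest 0.0015534630385827088 -0.002430839858762333 F [-11.1793  -3.6788  18.8042] along -11.684510960222177 1.4107099138257955 [-0.2169  0.9761 -0.0016 -0.0097]
11.9 [0.5057 0.1249 0.0833] nest 0.001543031766702681 -0.002421871492672244 F [-11.3047  -4.6864  18.2527] along -12.225491388765803 0.5514617726315906 [-0.217   0.9761 -0.0016 -0.0097]
11.95 [0.5057 0.1249 0.0833] nest 0.0015510026194509462 -0.0024302852389288697 F [-11.9528  -3.2829  17.9495] along -12.217027602551553 2.097404639318587 [-0.217   0.9761 -0.0016 -0.0097]
```

View pics/g.png

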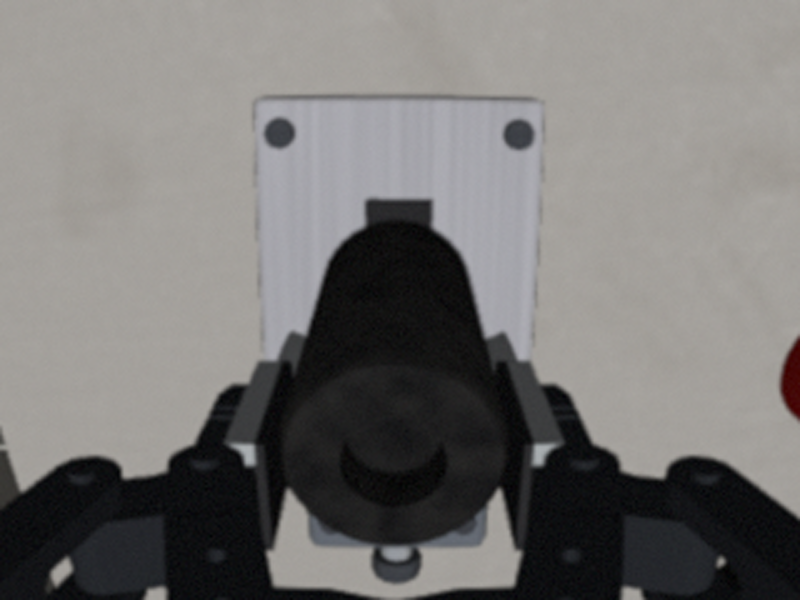

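servo_tool([
  [0.2, 0.06, 0.03, -0.04, 0],
  [0.2, 0.07, 0.035, -0.04, 0],
  [0.2, 0.08, 0.04, -0.035, 0],
  [0.2, 0.09, 0.045, -0.035, 0],
  [0.2, 0.1, 0.05, -0.035, 0],
  [0.2, 0.11, 0.055, -0.035, 0],
  [0.2, 0.12, 0.06, -0.035, 0],
  [0.2, 0.13, 0.06, -0.035, 0],
  [0.2, 0.13, 0.06, -0.035, 0],
  [0.2, 0.13, 0.06, -0.035, 0],
])

```text
time: 12.83
eef_pos: [0.5071, 0.1255, 0.0836]
tcp_rot: [-0.218, 0.976, -0.003, -0.017]
contact_force: [-15.0, -6.8, 20.8]
opening: 0.496
```

```bash
cat >st.py <<'E'
from h import *
np.set_printoptions(precision=4,suppress=True)
R=np.array([.9056,.4242]);N=np.array([-.4242,.9056])
F=[];M=[]
for i in range(4):
    s=ctrl.get_state();F.append(s["contact_force"]);M.append(s["wrist_torque"]);p=ctrl.read_camera("wrist")
d=s["eef_pos"][:2]-[.5033,.1264];F=np.mean(F,0);M=np.mean(M,0);x,y,z,w=s["tcp_rot"]
t=np.array([2*(x*z+w*y),2*(y*z-w*x)])
print(s["time"],s["eef_pos"],"nest",d@R,d@N,"F along/lat/z",F[:2]@R,F[:2]@N,F[2],"M",M[:2]@R,M[:2]@N,"tilt",t@R,t@N)
E
python3 st.py
```

```text
12.9833 [0.5071 0.1255 0.0836] nest 0.0030590575143197574 -0.002452581481345961 F along/lat/z -16.468967997029328 0.26391802070578074 21.485296941094557 M 0.02508884479492483 3.2968160088232743 tilt -0.03420151662561984 0.0020340331784865127
```

```bash
python3 - <<'E'
from h import *
np.set_printoptions(precision=4,suppress=True,linewidth=200)
w=ctrl.read_camera("wrist");f=w["frame"].astype(float).mean(2)
R=np.array([.9056,.4242]);N=np.array([-.4242,.9056]);H=np.array([.5033,.1264])
xs=np.arange(-.070,-.012,.0005)
def prof(ys,z):
    g=np.zeros(len(xs))
    for y in ys:
        P=np.array([wproj(w,np.array([*(H+x*R+y*N),z])) for x in xs],np.float32)
        g+=cv2.remap(f.astype(np.float32),P[:,:1],P[:,1:],cv2.INTER_LINEAR)[:,0]
    return g/len(ys)
g=prof(np.arange(-.004,.0045,.001),.016)
for a,b in zip(xs*1e3,g): 
    if a<-56 or a>-38: print(f"{a:.1f}:{b:.0f}",end=" ")
print()
# lateral profiles: plate edges and cylinder edges
for x in (-.05,-.026):
    ys=np.arange(-.046,.0465,.001);P=np.array([wproj(w,np.array([*(H+x*R+y*N),.016])) for y in ys],np.float32)
    print(x,[f"{y*1e3:.0f}:{v:.0f}" for y,v in zip(ys,cv2.remap(f.astype(np.float32),P[:,:1],P[:,1:],1)[:,0])])
cv2.imwrite("pics/h.png",cv2.resize(w["frame"][110:330,130:390],None,fx=2.7,fy=2.7,interpolation=2)[:,:,::-1])
E
```

```text
-70.0:159 -69.5:160 -69.0:160 -68.5:160 -68.0:159 -67.5:159 -67.0:158 -66.5:158 -66.0:159 -65.5:159 -65.0:159 -64.5:159 -64.0:159 -63.5:159 -63.0:160 -62.5:160 -62.0:160 -61.5:161 -61.0:161 -60.5:161 -60.0:158 -59.5:149 -59.0:138 -58.5:129 -58.0:140 -57.5:155 -57.0:163 -56.5:166 -38.0:168 -37.5:168 -37.0:168 -36.5:168 -36.0:168 -35.5:168 -35.0:168 -34.5:168 -34.0:168 -33.5:168 -33.0:168 -32.5:168 -32.0:168 -31.5:168 -31.0:167 -30.5:156 -30.0:138 -29.5:109 -29.0:75 -28.5:52 -28.0:42 -27.5:42 -27.0:43 -26.5:43 -26.0:43 -25.5:43 -25.0:43 -24.5:43 -24.0:42 -23.5:40 -23.0:35 -22.5:28 -22.0:21 -21.5:14 -21.0:12 -20.5:12 -20.0:12 -19.5:12 -19.0:12 -18.5:12 -18.0:13 -17.5:14 -17.0:14 -16.5:15 -16.0:15 -15.5:14 -15.0:15 -14.5:15 -14.0:14 -13.5:14 -13.0:14 -12.5:15 -12.0:14 
-0.05 ['-46:162', '-45:162', '-44:162', '-43:162', '-42:160', '-41:151', '-40:160', '-39:157', '-38:107', '-37:69', '-36:63', '-35:66', '-34:66', '-33:67', '-32:67', '-31:64', '-30:92', '-29:152', '-28:171', '-27:170', '-26:167', '-25:168', '-24:173', '-23:172', '-22:168', '-21:169', '-20:168', '-19:168', '-18:169', '-17:1
[... 869 characters left out ...]
69', '-24:172', '-23:169', '-22:167', '-21:167', '-20:167', '-19:166', '-18:167', '-17:169', '-16:171', '-15:170', '-14:169', '-13:167', '-12:167', '-11:166', '-10:139', '-9:63', '-8:42', '-7:45', '-6:43', '-5:44', '-4:42', '-3:44', '-2:42', '-1:43', '0:44', '1:41', '2:42', '3:44', '4:42', '5:42', '6:43', '7:42', '8:41', '9:46', '10:101', '11:162', '12:173', '13:173', '14:171', '15:168', '16:166', '17:170', '18:171', '19:168', '20:169', '21:171', '22:170', '23:169', '24:169', '25:170', '26:168', '27:167', '28:169', '29:169', '30:167', '31:167', '32:168', '33:167', '34:167', '35:165', '36:166', '37:168', '38:172', '39:174', '40:169', '41:158', '42:147', '43:156', '44:159', '45:160', '46:159']
```

View pics/h.png

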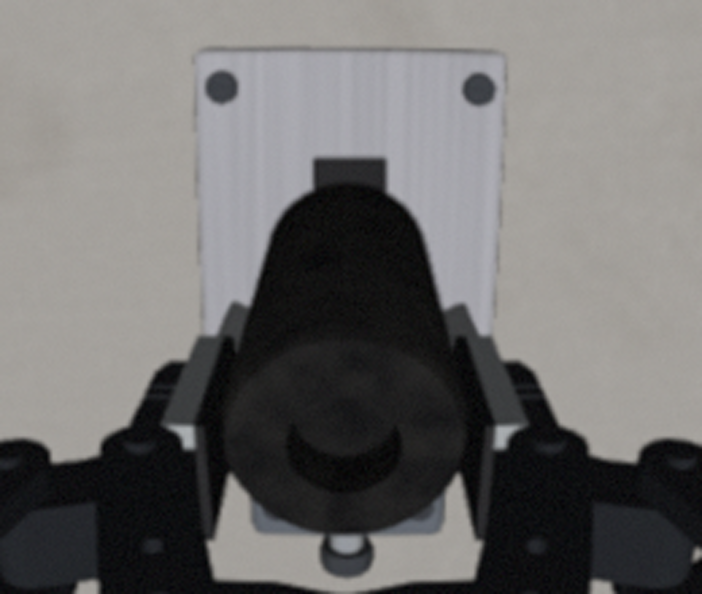

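servo_tool([
  [0.2, 0.1, 0.045, -0.03, 0],
  [0.2, 0.11, 0.05, -0.025, 0],
  [0.2, 0.12, 0.055, -0.02, 0],
  [0.2, 0.13, 0.06, -0.02, 0],
  [0.2, 0.14, 0.065, -0.02, 0],
  [0.2, 0.15, 0.07, -0.02, 0],
  [0.2, 0.16, 0.075, -0.02, 0],
  [0.2, 0.16, 0.075, -0.02, 0],
  [0.2, 0.16, 0.075, -0.02, 0],
  [0.2, 0.16, 0.075, -0.02, 0],
])

```text
time: 13.92
eef_pos: [0.5076, 0.1257, 0.0837]
tcp_rot: [-0.219, 0.975, -0.004, -0.027]
contact_force: [-19.8, -8.8, 22.4]
opening: 0.498
```

```bash
cat >>st.py <<'E'
f=p["frame"].astype(np.float32).mean(2);H=np.array([.5033,.1264]);xs=np.arange(-.066,-.016,.0002);g=0
for y in np.arange(-.003,.0035,.001):
    P=np.array([wproj(p,np.array([*(H+x*R+y*N),.016])) for x in xs],np.float32);g=g+cv2.remap(f,P[:,:1],P[:,1:],1)[:,0]/7
i=lambda a,b:(xs>a)&(xs<b)
print("plate edge",xs[i(-.064,-.054)][g[i(-.064,-.054)].argmin()],"pad edge",xs[i(-.036,-.02)][np.argmax(g[i(-.036,-.02)]<100)],"cyl edge",xs[np.argmax(g<27)])
E
python3 st.py
```

```text
14.0667 [0.5076 0.1257 0.0837] nest 0.003567481307152422 -0.0024102276221454875 F along/lat/z -21.345273191002885 0.11712512823187686 22.383107647235853 M -0.20640156605278653 4.085806203439941 tilt -0.055185689082412615 0.003284156692745298
plate edge -0.05859999999999979 pad edge -0.02959999999999896 cyl edge -0.02259999999999876
```

```bash
python3 - <<'E'
from h import *
np.set_printoptions(precision=4,suppress=True)
R=np.array([.9056,.4242]);N=np.array([-.4242,.9056]);H=np.array([.5033,.1264])
p=ctrl.read_camera("wrist")
q=dict(K=p["K"],extrinsics=np.array([[-.4063,.8761,.2596,.3906],[.9137,.3893,.1162,.0941],[.0007,.2845,-.9587,.4024],[0,0,0,1]]),frame=cv2.imread("pics/wr.png")[:,:,::-1])
ims=[]
for n,c in(("before",q),("now",p)):
    E=np.array(c["extrinsics"]);d=E[:2,3]-H;print(n,"cam nest",d@R,d@N,E[2,3])
    for z in(.036,.044):
        m=np.array([[wproj(c,np.array([*(H+(.11-i*.0002)*R+(.03-j*.0002)*N),z])) for j in range(300)] for i in range(450)],np.float32)
        o=cv2.remap(c["frame"],m[...,0],m[...,1],cv2.INTER_CUBIC);ims.append(o)
im=np.hstack([ims[0],ims[2]]);  # x=.11 at row0, .2mm/px
for k in range(0,450,50): cv2.putText(im,f"{110-k*.2:.0f}",(0,k+5),0,.4,(255,0,0));cv2.line(im,(0,k),(599,k),(255,0,0),1)
cv2.imwrite("pics/i.png",im[:,:,::-1])
E
```

```text
before cam nest -0.11576277999999997 0.018556459999999983 0.4024
now cam nest -0.06069828857123066 -0.0019181921467158883 0.2301257663448623
```

View pics/i.png

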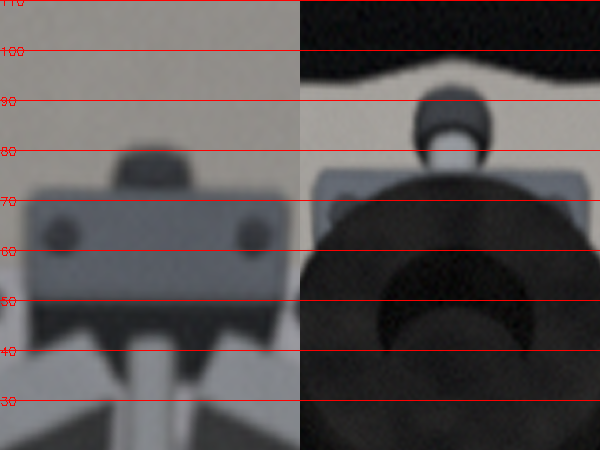

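servo_tool([
  [0.2, 0.0, 0.0, -0.06, 0],
  [0.2, 0.0, 0.0, -0.11, 0],
  [0.2, -0.03, -0.015, -0.15, 0],
  [0.2, -0.06, -0.03, -0.15, 0],
  [0.2, -0.1, -0.05, -0.15, 0],
  [0.2, -0.14, -0.065, -0.15, 0],
  [0.2, -0.18, -0.085, -0.15, 0],
  [0.2, -0.22, -0.1, -0.15, 0],
  [0.2, -0.26, -0.12, -0.15, 0],
  [0.2, -0.3, -0.14, -0.15, 0],
])

```text
time: 15.0
eef_pos: [0.5004, 0.1211, 0.0828]
tcp_rot: [-0.219, 0.976, -0.005, -0.021]
contact_force: [-0.8, 1.6, 15.9]
opening: 0.493
```

```bash
python3 st.py
```

```text
15.15 [0.5004 0.121  0.0828] nest -0.004932179438334023 -0.00360025324311815 F along/lat/z -0.3099705614673988 2.188757207080451 16.84796253916012 M 0.430193224476692 -0.3525258832550923 tilt -0.04371409610553128 0.0003440397187832185
plate edge -0.0589999999999998 pad edge -0.028599999999998932 cyl edge -0.026199999999998863
```

servo_tool([
  [0.2, 0.0, 0.0, -0.1, 0],
  [0.2, 0.0, 0.0, -0.2, 0],
  [0.2, -0.04, -0.0, -0.25, 0],
  [0.2, -0.08, -0.01, -0.25, 0],
  [0.2, -0.12, -0.02, -0.25, 0],
  [0.2, -0.16, -0.04, -0.25, 0],
  [0.2, -0.2, -0.06, -0.25, 0],
  [0.2, -0.25, -0.08, -0.25, 0],
  [0.2, -0.3, -0.1, -0.25, 0],
  [0.2, -0.35, -0.13, -0.25, 0],
])

```text
time: 16.03
eef_pos: [0.4964, 0.1179, 0.0824]
tcp_rot: [-0.218, 0.976, -0.005, -0.009]
contact_force: [2.2, 5.3, 27.9]
opening: 0.494
```

```bash
python3 st.py
```

```text
16.1833 [0.4962 0.1177 0.0824] nest -0.010093649944903166 -0.004896284958807455 F along/lat/z 3.4889850907943507 4.4227017319301085 28.133148112830003 M 0.6658611245888802 -0.8729624864820572 tilt -0.020456830251050783 -0.005772918849650447
plate edge -0.05919999999999981 pad edge -0.029799999999998966 cyl edge -0.028799999999998938
```

servo_tool([
  [0.2, -0.02, 0.04, -0.1, 0],
  [0.2, -0.02, 0.05, -0.18, 0],
  [0.2, -0.06, 0.04, -0.22, 0],
  [0.2, -0.1, 0.03, -0.22, 0],
  [0.2, -0.14, 0.02, -0.22, 0],
  [0.2, -0.18, 0.0, -0.22, 0],
  [0.2, -0.22, -0.02, -0.22, 0],
  [0.2, -0.26, -0.03, -0.22, 0],
  [0.2, -0.3, -0.05, -0.22, 0],
  [0.2, -0.34, -0.06, -0.22, 0],
])

```text
time: 17.07
eef_pos: [0.4935, 0.1166, 0.0825]
tcp_rot: [-0.217, 0.976, -0.006, 0.004]
contact_force: [5.8, 3.1, 21.8]
opening: 0.499
```

```bash
python3 st.py
```

```text
17.2167 [0.4936 0.1166 0.0825] nest -0.01298204527127149 -0.004738428085942957 F along/lat/z 6.760642530226883 0.7787578027422769 22.07033571997365 M 0.2458988347783064 -1.3862309930760819 tilt 0.005407463521830399 -0.013706606659689013
plate edge -0.05919999999999981 pad edge -0.032199999999999035 cyl edge -0.030799999999998995
```

servo_tool([
  [0.2, -0.02, 0.04, -0.1, 0],
  [0.2, -0.02, 0.05, -0.16, 0],
  [0.2, -0.06, 0.04, -0.2, 0],
  [0.2, -0.1, 0.03, -0.2, 0],
  [0.2, -0.14, 0.02, -0.2, 0],
  [0.2, -0.18, 0.01, -0.2, 0],
  [0.2, -0.22, 0.0, -0.2, 0],
  [0.2, -0.26, -0.01, -0.2, 0],
  [0.2, -0.3, -0.03, -0.2, 0],
  [0.2, -0.34, -0.05, -0.2, 0],
], grip_force=60)

```text
time: 18.1
eef_pos: [0.4906, 0.1156, 0.0829]
tcp_rot: [-0.217, 0.976, -0.007, 0.017]
contact_force: [6.4, 3.5, 21.1]
opening: 0.492
```

```bash
python3 st.py
```

```text
18.25 [0.4905 0.1156 0.0829] nest -0.016151122534008616 -0.0043628805927753075 F along/lat/z 6.632802427270769 0.22426803416979685 20.456055769350574 M 0.11301192470473963 -1.4404206328859768 tilt 0.030453743378673247 -0.02208392689857633
plate edge -0.05999999999999983 pad edge -0.03339999999999907 cyl edge -0.032199999999999035
```

servo_tool([
  [0.2, 0.0, 0.02, -0.03, 0],
  [0.2, 0.02, 0.04, -0.03, 0],
  [0.2, 0.05, 0.06, -0.03, 0],
  [0.2, 0.08, 0.09, -0.03, 0],
  [0.2, 0.11, 0.11, -0.03, 0],
  [0.2, 0.14, 0.14, -0.03, 0],
  [0.2, 0.17, 0.16, -0.03, 0],
  [0.2, 0.2, 0.18, -0.03, 0],
  [0.2, 0.23, 0.195, -0.03, 0],
  [0.2, 0.24, 0.2, -0.03, 0],
], grip_force=90)

```text
time: 19.13
eef_pos: [0.4988, 0.1219, 0.0828]
tcp_rot: [-0.218, 0.976, -0.009, 0.014]
contact_force: [-8.5, -7.5, 17.3]
opening: 0.487
```

```bash
python3 st.py
```

```text
19.2833 [0.4988 0.1218 0.0828] nest -0.006004278446375471 -0.0022184219092456 F along/lat/z -10.207748683545441 -3.0036019520478234 17.25379358127297 M -0.4938868224733112 2.0547815198216606 tilt 0.02296429659108819 -0.023661478825946956
plate edge -0.0589999999999998 pad edge -0.028399999999998926 cyl edge -0.02719999999999889
```

servo_tool([
  [0.2, 0.07, 0.03, -0.03, 0],
  [0.2, 0.1, 0.045, -0.03, 0],
  [0.2, 0.13, 0.06, -0.03, 0],
  [0.2, 0.16, 0.075, -0.03, 0],
  [0.2, 0.19, 0.09, -0.03, 0],
  [0.2, 0.21, 0.1, -0.03, 0],
  [0.2, 0.23, 0.11, -0.03, 0],
  [0.2, 0.25, 0.12, -0.03, 0],
  [0.2, 0.27, 0.125, -0.03, 0],
  [0.2, 0.27, 0.125, -0.03, 0],
])

```text
time: 20.17
eef_pos: [0.5056, 0.1248, 0.083]
tcp_rot: [-0.219, 0.976, -0.01, 0.006]
contact_force: [-17.5, -8.0, 26.2]
opening: 0.486
```

```bash
python3 st.py; cat > knob.py <<'E'
from h import *
R=np.array([.9056,.4242]);N=np.array([-.4242,.9056]);H=np.array([.5033,.1264])
p=ctrl.read_camera("wrist")
m=np.array([[wproj(p,np.array([*(H+(.11-i*.0002)*R+(.03-j*.0002)*N),.036])) for j in range(300)] for i in range(250)],np.float32)
o=cv2.remap(p["frame"],m[...,0],m[...,1],cv2.INTER_CUBIC)
v=o.astype(float).mean(2)[:,140:165].mean(1);b=o.astype(float).mean(2)[:,50:85].mean(1)
print("knob col",[f"{110-i*.2:.0f}:{v[i]:.0f}" for i in range(40,190,5)]);print("housing col",[f"{110-i*.2:.0f}:{b[i]:.0f}" for i in range(100,220,5)])
cv2.imwrite("pics/k.png",o[:,:,::-1])
E
python3 knob.py
```

```text
20.3167 [0.5056 0.1248 0.083 ] nest 0.001431896816351679 -0.002441802841183538 F along/lat/z -18.403865877530553 -0.7179529865183051 25.359655768451063 M -0.12623065997699717 3.468031979879634 tilt 0.0076858913750227735 -0.02290470583655272
plate edge -0.0587999999999998 pad edge -0.028799999999998938 cyl edge -0.02119999999999872
knob col ['102:145', '101:160', '100:161', '99:160', '98:159', '97:160', '96:161', '95:157', '94:123', '93:81', '92:63', '91:64', '90:67', '89:67', '88:67', '87:58', '86:38', '85:53', '84:107', '83:147', '82:156', '81:155', '80:140', '79:97', '78:47', '77:23', '76:25', '75:27', '74:29', '73:29']
housing col ['90:159', '89:159', '88:160', '87:160', '86:161', '85:161', '84:161', '83:161', '82:161', '81:161', '80:161', '79:150', '78:124', '77:106', '76:105', '75:100', '74:85', '73:63', '72:46', '71:37', '70:34', '69:33', '68:33', '67:33']
```

servo_tool([
  [0.2, 0.1, 0.045, -0.03, 0],
  [0.2, 0.11, 0.05, -0.03, 0],
  [0.2, 0.12, 0.055, -0.02, 0],
  [0.2, 0.13, 0.06, -0.02, 0],
  [0.2, 0.14, 0.065, -0.02, 0],
  [0.2, 0.14, 0.065, -0.02, 0],
  [0.2, 0.14, 0.065, -0.02, 0],
  [0.2, 0.14, 0.065, -0.02, 0],
  [0.2, 0.14, 0.065, -0.02, 0],
  [0.2, 0.14, 0.065, -0.02, 0],
])

```text
time: 21.25
eef_pos: [0.5058, 0.125, 0.0831]
tcp_rot: [-0.219, 0.976, -0.012, -0.003]
contact_force: [-19.2, -8.7, 25.9]
opening: 0.484
```

```bash
python3 st.py; cat > k2.py <<'E'
from h import *
R=np.array([.9056,.4242]);N=np.array([-.4242,.9056]);H=np.array([.5033,.1264])
p=ctrl.read_camera("wrist")
q=dict(K=p["K"],extrinsics=np.array([[-.4063,.8761,.2596,.3906],[.9137,.3893,.1162,.0941],[.0007,.2845,-.9587,.4024],[0,0,0,1]]),frame=cv2.imread("pics/wr.png")[:,:,::-1])
def edge(c,ys,z,lo,hi,th):
    xs=np.arange(hi,lo,-.0002);g=0
    for y in ys:
        P=np.array([wproj(c,np.array([*(H+x*R+y*N),z])) for x in xs],np.float32);g=g+cv2.remap(c["frame"].astype(np.float32).mean(2),P[:,:1],P[:,1:],1)[:,0]/len(ys)
    return xs[np.argmax(g<th)]
for n,c in(("before",q),("now",p)):
    k=edge(c,np.arange(-.002,.0021,.001),.044,.06,.094,115);h=edge(c,[-.019,-.018,-.017,-.016,.016,.017,.018,.019],.058,.05,.075,132)
    print(n,"knob",k,"housing",h,"gap",k-h)
E
python3 k2.py
```

```text
21.4 [0.5058 0.1249 0.0831] nest 0.001691530634278979 -0.0023962547038042063 F along/lat/z -21.495223321451007 -0.40139087123323924 26.200404210368212 M -0.2357508884059124 3.875215674512414 tilt -0.011426825888618306 -0.02145859529871123
plate edge -0.0589999999999998 pad edge -0.028799999999998938 cyl edge -0.02119999999999872
before knob 0.07679999999999951 housing 0.06179999999999962 gap 0.014999999999999888
now knob 0.094 housing 0.06079999999999959 gap 0.03320000000000041
```

```bash
sed -i 's/.06,.094,115/.06,.0915,115/' k2.py; python3 k2.py; python3 - <<'E'
from h import *
p=ctrl.read_camera("wrist");save(p,"l",(130,110,390,330),2.7)
E
```

```text
before knob 0.07669999999999957 housing 0.06179999999999962 gap 0.014899999999999955
now knob 0.08689999999999987 housing 0.060599999999999585 gap 0.02630000000000028
```

View pics/l.png

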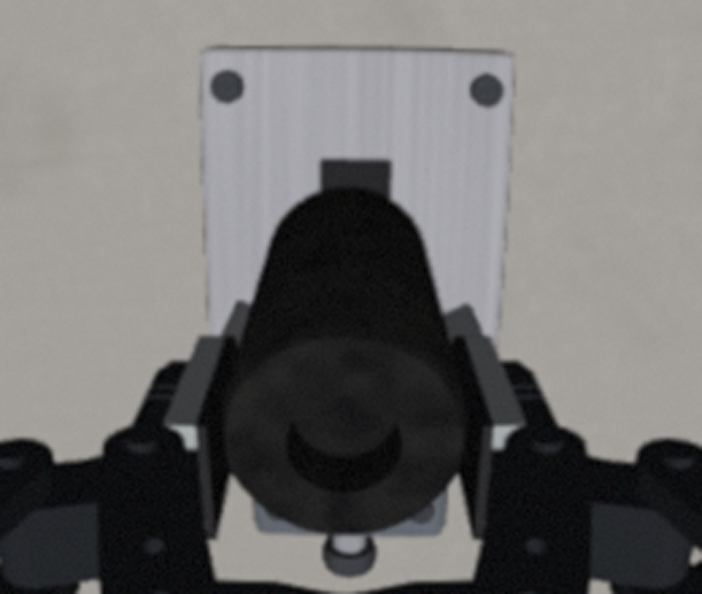

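```bash
python3 st.py; python3 -c "
from plant import ctrl
print(ctrl.sign_off())"
```

```text
21.75 [0.5058 0.1249 0.0831] nest 0.001669488010505637 -0.0023864607653800766 F along/lat/z -21.1455905359133 -0.7826651233092199 26.46954141162156 M -0.2272076139901351 3.886479985872545 tilt -0.011492370378844992 -0.021439116695719296
plate edge -0.0589999999999998 pad edge -0.028799999999998938 cyl edge -0.02119999999999872
the job is handed in; nothing more can be done
None
```

I gripped the plain black short cylinder and pressed it onto the sprung pad short of the plunger. I then slid it home against the V and handed the job in at about 21.8 s, still gripping, pressing and pushing. `sign_off` gave no verdict.

**First push:** the tool leaned about 0.055 rad and the plunger showed only about 10 mm of travel, too close to the limit. I dragged the cylinder back while still pressed down, which straightened the tool, and pushed again.

**Last checks before handing in:**
- **Upright:** the tool was tilted about 0.024 rad.
- **Home against the V:** pushing harder raised the push force from 18 to 21 N, and the cylinder's rear edge did not move in the wrist picture. Allowing for the plunger spring and friction, I estimate about 8 N on the V. That force was not measured directly.
- **Plunger:** the exposed rod behind the housing puts its travel at about 11.4 mm, good to about 1 mm.
- **Pad:** the downward force is about 26 N, and the height matched the cylinder standing on the plate. Less the pad spring and adding the cylinder's weight, that is about 22 N on the plate, slightly above the 3 to 20 N suggested.

**Disagreement:** the rear edge measured against the pad end suggested the base was about 1 to 2 mm short of home, while the force and the plunger rod suggested it was home. I trusted the force and the rod, and either reading is inside the 5 mm limit.

The tall cylinder, jar and nut were not touched in any move. I did not measure their positions again at the end.

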